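# Find the stiff bin lid and put the oil by it

### The job

One of the two wooden bins has a lid whose hinge binds. Swing each bin's lid all the way up by its bar, first the left bin's, then the right bin's, to feel which one turns stiffly. In the end the lid that turns freely is fully shut, the stiff one is left standing all the way up by itself, and the oil bottle stands upright on the worktop right in front of the stiff one's bin, about a hand's breadth from its front; leave the other things where they are.

Things in the scene. Friction and masses are not known exactly. Their poses are not given: they have to be found in the camera images.
- bin_1: One of two like wooden bins, fixed to the worktop, 150 deep (x) x 160 wide (y); front wall 75 high, back wall 169. Its top is a plain wooden lid sloping 32 degrees down to the front. Origin: centre of its underside; -x of its frame is its front, y its width. Which bin stands left (greater world y), and whether the left or right one is stiff, varies.
- bin_2: The other bin, the same in shape and size, same frame.
- lid_1 (a joint): Lid angle of bin_1 in rad: 0 shut, 1.0 fully up at its stop (lid then 25 degrees past level, its front edge 15 ahead of the bin's front, 250 up). One of the lids turns freely: 1 to 2 N at the bar lifts it, and it falls shut if let go. The other binds over its whole arc: about 9 N at the bar to raise it, 6 N to push it down; it stays where it is left.
- lid_2 (a joint): Lid angle of bin_2, in the same way.
- lid_1_bar (a point): Middle of the pull bar of bin_1's lid: round dark steel bar, 12 thick, 90 long between two posts, parallel to the hinge, its axis 20 above the lid's upper face. From the hinge line it lies 145 down the slope and 30 square to it; lid shut: x = -64, z = 117 in the bin's frame. Moves with the lid. To straddle it, come square to the slope (tilted about 30 degrees); fingertips may pass its axis by 16.
- lid_2_bar (a point): Middle of the pull bar of bin_2's lid, the same.
- lid_1_hinge (a point): Point on the hinge line of bin_1's lid, middle of its back upper edge: x = +75, z = 169 in the bin's frame; does not move.
- lid_2_hinge (a point): The same point of bin_2.
- oil_bottle: Plain amber glass bottle with a black screw cap and no label, loose, standing upright at the right of the bins; body 58 in diameter, 170 high; narrow neck; the cap is 27 in diameter, from 154 to 170 above its underside. Weight 0.2 to 0.4 kg. Origin: centre of its underside; z up along it.
- spice_jar: Bystander: jar with a white cap, 47 x 47 x 98, standing between the bins; origin at the centre of its underside.
- tin: Bystander: flat round tin, 86 in diameter, 40 high, left; origin at the centre of its underside.
- spoon: Bystander: steel spoon 188 long, 38 wide, 15 high, lying in front of the gap between the bins; origin at its middle, x along it.
- mill: Bystander: small glass shaker, 44 x 44 x 90, at the right behind the bottle; origin at the centre of its underside.
Things that resemble listed ones, but are neither listed nor needed, are in the scene too. Several things have the shape of the oil_bottle; the one meant has the colours described above.

How it is judged:
On the way, in this order (a step that is already met when the one before it is completed fails the run):
1. the left bin's lid has been swung up (over 0.85 of its 1.0 rad) (((world y of bin_1 above 0 m and value of joint lid_1 above 0.85 rad) or (world y of bin_2 above 0 m and value of joint lid_2 above 0.85 rad))), for 0.1 s.
2. the right bin's lid has been swung up (over 0.85 of its 1.0 rad) (((world y of bin_1 below 0 m and value of joint lid_1 above 0.85 rad) or (world y of bin_2 below 0 m and value of joint lid_2 above 0.85 rad))), for 0.1 s.
3. let go, the stiff lid stands up, the other is shut, and the bottle stands in front of the stiff one's bin (((value of joint lid_1 above 0.85 rad and value of joint lid_2 below 0.06 rad and x of oil_bottle in the frame of bin_1 between -0.235 and -0.095 m and y of oil_bottle in the frame of bin_1 between -0.075 and 0.075 m) or (value of joint lid_2 above 0.85 rad and value of joint lid_1 below 0.06 rad and x of oil_bottle in the frame of bin_2 between -0.235 and -0.095 m and y of oil_bottle in the frame of bin_2 between -0.075 and 0.075 m)) and height (world z) of oil_bottle between -0.008 and 0.008 m and angle between oil_bottle's own z axis and vertical below 0.105 rad and linear speed of oil_bottle below 0.03 m/s and contact force between the fingers and bin_1 below 0.1 N and contact force between the fingers and bin_2 below 0.1 N and contact force between the fingers and oil_bottle below 0.1 N), for 0.2 s.
At the end, for the whole second after the job is handed in: The stiff lid stands up by itself (over 0.85 rad), the free one is shut (under 0.06 rad); the bottle stands upright (within 6 degrees), at rest, in front of the stiff lid's bin: its axis 20 to 160 mm from the front face, within 75 mm of the bin's middle line. Nothing is held (all of step 3); the robot touches nothing.
It fails at once if a bystander (jar, tin, spoon or shaker) is shifted more than 40 mm or knocked over (distance of any of spice_jar, tin, spoon, mill from where it was at the start of the episode above 0.04 m or angle between any of spice_jar, tin, mill's own z axis and vertical above 0.6 rad).
It fails at once if the bottle is knocked over (tilted more than 45 degrees) (angle between oil_bottle's own z axis and vertical above 0.785 rad).
It also fails if it takes over 67 s, if anything falls off the work surface, if the arm or the gripper's body presses on something with over 40 N, if the wrist force passes 120 N, or if a joint passes its speed limit or range.

### The arm

A 7-joint arm with a two-finger parallel gripper is mounted at the origin on a cart in front of the work surface, level with it; the furniture and walls round the work are solid. World frame = base frame: x ahead of the robot, y to its left, z up, the work surface at z = 0. Lengths are in m, angles in rad, forces in N, time in s.
With the tool pointing down it reaches from about 0.4 to 0.85 m from the base axis. Payload 10.4 kg.
Tool frame: the origin (TCP) lies between the finger pads; the fingertips stand ahead of it and the grasp point (between the pads) lies 3 mm ahead of it (r.tips_ahead is the z of the fingertips in the tool frame, in m); z points along the fingers, y is the line along which they close (so a half turn about z gives the same grasp; the last joint's range is limited). The gripper opens to 87 mm and grips with 3 to 60 N. Pads are 19 mm wide; open, the fingers measure 117 mm over their backs; the gripper's body (75 mm by 190 mm) begins 51 mm behind the grasp point.
Start: joints at [-1.351, 0.332, -0.065, 1.46, 0.022, 1.35, -0.088], TCP at [0.15, 0.607, 0.245] pointing down, gripper open.
Joint ranges: [-2.6, 2.6], [-0.5, 2.12], [-1.47, 1.34], [0.16, 2.42], [-1.27, 4.41], [0.06, 2.06], [-2.6, 2.6]. Speed limits (rad/s): [2.22, 2.22, 2.79, 2.79, 3.14, 3.14, 3.14].

### API

Orientations are given as a unit quaternion [x, y, z, w].
In Python, from bench import telemetry, camera, get_calibration, r gives the robot as it stands.
- The arm moves only by the tool drive_tool, never from a script. Its argument "series" is one flat list of numbers, 7 for each row, row after row: the turn, a rotation vector about the tool's x, y, z in units of 5 degrees (1.0 is 5 degrees), then the shift along the tool's x, y, z in units of 40 mm (1.0 is 40 mm), then the opening, from -1 (shut) to 1 (fully open). A call has 1 to 10 rows; each row is the pose to reach, as a shift and turn from the pose commanded when the call began, along the tool's axes at that moment; what a row does not reach only later rows make up. A row lasts 1/12 s, in which the tool goes at most 41.7 mm and 7.16 degrees, less where a joint would pass 70% of its speed; a pose out of reach is approached as far as the arm can. A call with a gripper value outside its range is refused whole. The fingers move at their own pace and stop on an object; "grip_force" is the grip in N (left out, the last holds). Time passes only in rows, so rows that repeat a pose let the fingers close. It gives the time, the measured TCP pose, the force, the opening and the grip force at its end, in the units of the state.
- telemetry.read_state(): the state, without advancing time (a new reading comes with each control period).
- camera(name): name is "scene" or "side" or "wrist"; returns the picture (384x512x3 uint8, red, green, blue); there is no depth.
- get_calibration(name): a dict with "fovy" (degrees; the focal length in pixels is half the picture's height over the tangent of half this angle, whatever the lens; pixels are square), "cx", "cy" (the principal point, pixels), "xyz" and "rotation" of the camera in the world. Camera axes: x right, y up, looking along -z (the intrinsics and any distortion apply to the point x, -y, -z); pixel columns grow to the right and rows downward; lengths in m; the calibration is good to about 2 mm. A picture is of the moment at which its call begins: read the wrist's pose just before it. get_calibration takes no time and is no camera call; for the wrist camera it gives the pose at the moment of the call.
- r.close_job(): hands the job in; it is judged then, once.
The state is a dict: "time": time; "joint_positions": joint angles; "joint_vel": joint speeds; "joint_torque": joint torques, N m; "ee_pos": TCP position; "eef_rot": TCP orientation; "ft_force": force on the tool from outside, world axes, zero at the start; "torque": the same for the moment, N m; "width": finger opening in m; "grip_force": force on a finger pad.
Only numpy, scipy, OpenCV 4.12 (cv2) and the standard library are available. Lean on these libraries where they do the work, as an engineer would, in place of code of your own. Each camera call takes 0.05 s, during which the arm holds its last target. There are 200 camera calls.

## Working session

There is one attempt and no reset: what is moved stays moved. The work goes in short steps, Python scripts to look and compute and a tool call to move; the robot and the scene stay as the last step left them, time stands still between calls to the robot, and variables do not carry over. Pictures are saved under pics/ and viewed, at most 10 in all, crops included, and the job is handed in when it is done.

Besides the shell and the picture viewer there is one more tool, called after ">>>" by a JSON object that holds its "api" and its "payload", one argument or row to a line. drive_tool: Moves the arm, as the interface text tells. Its arguments: {"type":"object","properties":{"series":{"type":"array"},"grip_force":{"type":"number"}},"required":["series"]}

```bash
mkdir -p pics; ls
python3 - <<'E'
from bench import telemetry, camera, get_calibration, r
import cv2,numpy as np
print(telemetry.read_state(), r.tips_ahead)
for n in ["scene","side"]:
    print(n,get_calibration(n))
    cv2.imwrite(f"pics/{n}0.png",camera(n)[:,:,::-1])
E
```

```text
pics
{'time': 0.0, 'joint_positions': array([-1.35062983,  0.33287558, -0.06471603,  1.46094532,  0.0215715 ,
        1.3498961 , -0.08843724]), 'joint_vel': array([ 9.71481303e-04, -4.72700410e-04,  5.79909547e-04,  3.22482149e-05,
        1.98179082e-03, -3.94034365e-04, -2.51913379e-03]), 'joint_torque': array([-2.31500826e-04, -6.23279500e+01,  2.43067770e-02, -3.89893878e+01,
       -6.14180812e-02,  3.99849960e-02,  1.32911555e-04]), 'ee_pos': array([0.15014317, 0.606328  , 0.24374972]), 'eef_rot': array([ 1.21039339e-01,  9.92647454e-01, -7.11699165e-04, -6.99918023e-05]), 'ft_force': array([0.67269255, 1.01856438, 0.79961727]), 'torque': array([ 0.04772909, -0.00767259,  0.02978679]), 'grip_force': 0.0, 'width': 0.08733582606513296} 0.022
scene {'fovy': 57.033173088403935, 'cx': 258.89844081506845, 'cy': 190.1097921789316, 'xyz': array([-0.02581232, -0.60661976,  0.72964119]), 'rotation': array([ 0.41297775, -0.18032345, -0.35110433,  0.82076707])}
side {'fovy': 54.78656548651138, 'cx': 259.721342385773, 'cy': 196.4109773134354, 'xyz': array([ 0.00956912, -0.92913739,  0.66442641]), 'rotation': array([ 0.49572821, -0.15009282, -0.23249058,  0.82320946])}
```

View pics/scene0.png

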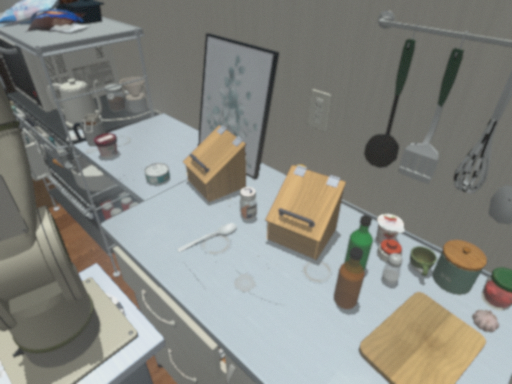

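View pics/side0.png

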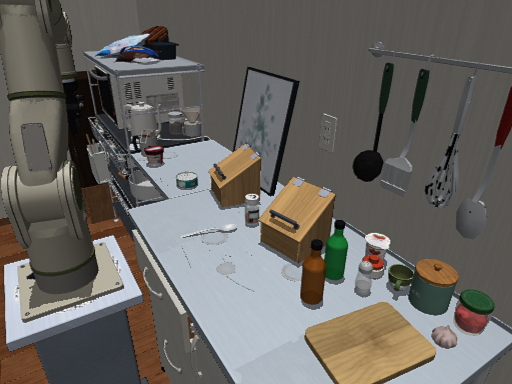

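The side view shows the left bin at (236,178), the right bin at (297,222), the amber bottle with black cap at (313,272), the green bottle at (336,250), the spoon at (210,230) and the spice jar at (252,210). Only the amber and green bottles could be taken for the target. Amber fits the description, so I'll check it in a close crop.

Run:
```python
import cv2,numpy as np
a=cv2.imread("pics/side0.png")[140:310,195:355]; b=cv2.imread("pics/scene0.png")[120:310,175:385]
a=cv2.resize(a,None,fx=3,fy=3,interpolation=cv2.INTER_CUBIC)[:510];cv2.imwrite("pics/c1.png",a)
cv2.imwrite("pics/c2.png",cv2.resize(b,None,fx=3,fy=3,interpolation=cv2.INTER_CUBIC))
```

```text
(no output)
```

View pics/c1.png

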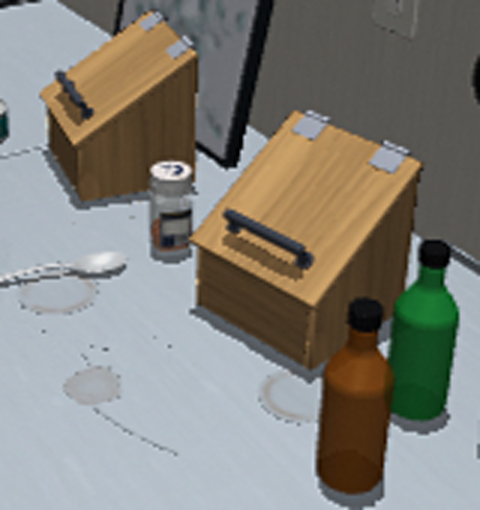

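View pics/c2.png

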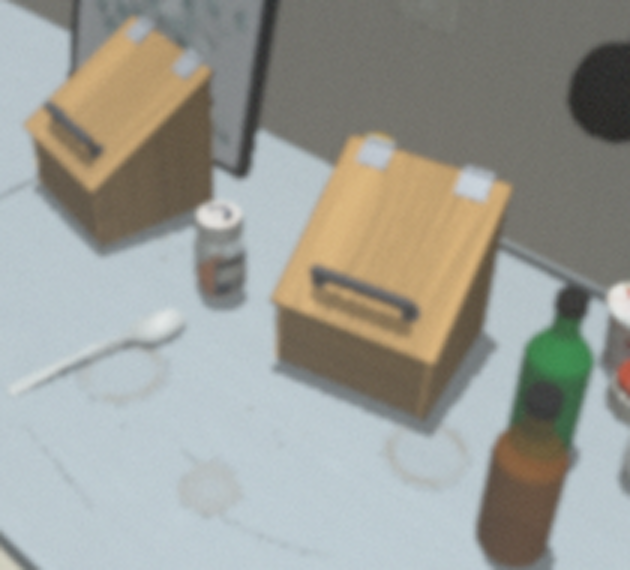

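```bash
cat > h.py <<'E'
import numpy as np
from scipy.spatial.transform import Rotation as R
from bench import telemetry, camera, get_calibration, r
def ray(c,uv):
    f=192/np.tan(np.radians(c["fovy"]/2)); d=np.array([(uv[0]-c["cx"])/f,-(uv[1]-c["cy"])/f,-1])
    d=R.from_quat(c["rotation"]).apply(d); return np.array(c["xyz"]),d/np.linalg.norm(d)
def plane(c,uv,z):
    o,d=ray(c,uv); return o+d*(z-o[2])/d[2]
def tri(rs):
    A=sum(np.eye(3)-np.outer(d,d) for o,d in rs); b=sum((np.eye(3)-np.outer(d,d))@o for o,d in rs)
    p=np.linalg.solve(A,b); return p,[np.linalg.norm(np.cross(p-o,d)) for o,d in rs]
E
python3 - <<'E'
from h import *
np.set_printoptions(precision=4,suppress=True)
S=get_calibration("side");C=get_calibration("scene")
P={"Lbar a":((60,75),(49,108),.117),"Lbar b":((87,112),(97,151),.117),"Lfront r":((78,144),(94,190),.075),"Lfront l":((41,95),(26,125),.075),"L bot fr":((84,202),(105,247),0),"L back r":((197,53),(211,70),.169),
"Rbar a":((231,216),(315,272),.117),"Rbar b":((306,261),(413,312),.117),"Rfl":((192,241),(275,299),.075),"Rfr":((315,305),(432,363),.075),"Rbfr":((310,369),(424,417),0),"Rbfl":((195,310),(281,367),0),"Rbackr":((421,162),(511,186),.169),"Rbackl":((297,112),(354,138),.169),
"cap":((366,306),(545,388),.17),"base":((350,474),(513,550),0),"jarcap":((171,168),(219,210),.098)}
for k,(a,b,z) in P.items():
    a=np.array(a)/3+[195,140]-.33; b=np.array(b)/3+[175,120]-.33
    p,e=tri([ray(S,a),ray(C,b)]); print(k,p,np.round(np.array(e)*1000,1),"plane",z,plane(S,a,z)[:2],plane(C,b,z)[:2])
E
```

```text
Lbar a [0.5676 0.2676 0.1123] [1. 1.] plane 0.117 [0.5642 0.2587] [0.5617 0.2601]
Lbar b [0.5587 0.1751 0.0998] [0.2 0.2] plane 0.117 [0.5424 0.1419] [0.5425 0.1537]
Lfront r [0.5347 0.1545 0.071 ] [0.7 0.7] plane 0.075 [0.5321 0.1479] [0.5304 0.1494]
Lfront l [0.5624 0.3141 0.0698] [1.4 1.4] plane 0.075 [0.5557 0.3014] [0.5596 0.308 ]
L bot fr [ 0.5385  0.1505 -0.0076] [0.2 0.2] plane 0 [0.5328 0.1385] [0.5324 0.1426]
L back r [0.6822 0.123  0.1701] [0.1 0.1] plane 0.169 [0.684  0.1257] [0.6834 0.1244]
Rbar a [ 0.5616 -0.1338  0.1067] [0.8 0.8] plane 0.117 [ 0.5525 -0.1478] [ 0.5509 -0.142 ]
Rbar b [ 0.5878 -0.2261  0.0964] [0.6 0.6] plane 0.117 [ 0.566 -0.252] [ 0.5687 -0.2383]
Rfl [ 0.5325 -0.1099  0.0755] [1.2 1.2] plane 0.075 [ 0.5314 -0.1102] [ 0.5345 -0.109 ]
Rfr [ 0.571  -0.2631  0.0721] [0.9 0.9] plane 0.075 [ 0.5694 -0.2657] [ 0.5672 -0.2648]
Rbfr [ 0.5755 -0.2596 -0.0049] [0.9 0.9] plane 0 [ 0.5702 -0.2651] [ 0.5726 -0.2617]
Rbfl [ 0.5289 -0.1234 -0.0006] [0.7 0.7] plane 0 [ 0.5275 -0.1246] [ 0.5293 -0.1235]
Rbackr [ 0.717  -0.2328  0.1721] [0.2 0.2] plane 0.169 [ 0.7212 -0.2285] [ 0.7214 -0.2306]
Rbackl [ 0.6833 -0.0756  0.1706] [0.4 0.4] plane 0.169 [ 0.6862 -0.0723] [ 0.6847 -0.0743]
cap [ 0.5207 -0.387   0.1642] [1.4 1.4] plane 0.17 [ 0.5128 -0.3942] [ 0.5171 -0.3889]
base [ 0.5079 -0.3992  0.001 ] [2.6 2.6] plane 0 [ 0.5119 -0.3973] [ 0.5055 -0.3992]
jarcap [0.5791 0.0099 0.0931] [0.8 0.8] plane 0.098 [0.5731 0.001 ] [0.5756 0.0056]
```

```bash
cat >> h.py <<'E'
np.set_printoptions(precision=3,suppress=True)
BIN={"L":[.620,.217,-.166],"R":[.626,-.169,.236]}   # centre x, y, yaw
def axes(b):
    x,y,w=BIN[b]; return np.array([x,y,0]),np.array([np.cos(w),np.sin(w),0]),np.array([-np.sin(w),np.cos(w),0])
def bar(b,th):
    o,X,Y=axes(b); a=np.radians(32)-th
    return o+X*(.075-.145*np.cos(a)-.03*np.sin(a))+np.array([0,0,.169-.145*np.sin(a)+.03*np.cos(a)])
def grasp(b,th,tilt,d=.010,back=0):   # tilt deg forward of the tool from vertical
    o,X,Y=axes(b); Z=np.array([0,0,1]); t=np.radians(tilt); s,c=np.sin(t),np.cos(t)
    tz=X*s-Z*c; ty=X*c+Z*s
    return bar(b,th)-tz*(.022-d+back), R.from_matrix(np.c_[Y,ty,tz])
def down(p,yaw):    # tool down, closing line at world angle yaw
    y=np.array([np.cos(yaw),np.sin(yaw),0]); z=np.array([0,0,-1.]); return np.array(p),R.from_matrix(np.c_[np.cross(y,z),y,z])
def row(T,S=None):
    if S is None:
        s=telemetry.read_state(); S=(s["ee_pos"],R.from_quat(s["eef_rot"]))
    return np.r_[np.degrees((S[1].inv()*T[1]).as_rotvec())/5, S[1].inv().apply(T[0]-S[0])/.04].round(3)
def st():
    s=telemetry.read_state(); print(round(s["time"],2),s["ee_pos"],s["joint_positions"],"F",s["ft_force"],s["width"])
E
python3 - <<'E'
from h import *
st()
print(bar("L",0),bar("R",0),grasp("L",0,32,back=.1)[0])
print(row(grasp("L",0,32,back=.10)))
# green bottle
S=get_calibration("side");C=get_calibration("scene")
print("green",plane(S,np.array((435,253))/3+[195,140],.17),plane(C,np.array((572,300))/3+[175,120],.17))
for p in ((12,279),(105,262)): print("spoon",plane(S,np.array(p)/3+[195,140],.007))
E
```

```text
0.1 [0.15  0.606 0.244] [-1.351  0.333 -0.065  1.461  0.022  1.35  -0.088] F [-0.074  0.772 -0.444] 0.08685585434863051
[0.557 0.228 0.118] [ 0.564 -0.184  0.118] [0.498 0.237 0.213]
[ -5.163  -4.76   16.642 -10.67   -6.861   0.791]
green [ 0.614 -0.365  0.17 ] [ 0.617 -0.355  0.17 ]
spoon [0.384 0.014 0.007]
spoon [ 0.486 -0.007  0.007]
```

>>> {"api": "drive_tool", "payload": {
  "series": [-5.2,-4.8,16.6,-10.7,-6.9,0.8,1,-5.2,-4.8,16.6,-10.7,-6.9,0.8,1,-5.2,-4.8,16.6,-10.7,-6.9,0.8,1,-5.2,-4.8,16.6,-10.7,-6.9,0.8,1,-5.2,-4.8,16.6,-10.7,-6.9,0.8,1,-5.2,-4.8,16.6,-10.7,-6.9,0.8,1,-5.2,-4.8,16.6,-10.7,-6.9,0.8,1,-5.2,-4.8,16.6,-10.7,-6.9,0.8,1,-5.2,-4.8,16.6,-10.7,-6.9,0.8,1,-5.2,-4.8,16.6,-10.7,-6.9,0.8,1]
}}

```text
time: 0.93
ee_pos: [0.4361, 0.302, 0.2183]
eef_rot: [0.634, 0.738, 0.149, 0.175]
ft_force: [0.3, 0.3, -0.0]
width: 0.0867
grip_force: 0.0
```

```bash
python3 -c "
from h import *
st();print(row(grasp('L',0,32,back=.10)))"
```

```text
0.93 [0.436 0.302 0.218] [-1.116 -0.091  0.188  2.062  0.485  0.937 -1.021] F [ 0.331  0.327 -0.027] 0.0867365949741827
[-1.001 -0.987  3.387 -1.796  1.072  0.829]
```

>>> {"api": "drive_tool", "payload": {
  "series": [-1.0,-1.0,3.4,-1.8,1.1,0.8,1,-1.0,-1.0,3.4,-1.8,1.1,0.8,1,-1.0,-1.0,3.4,-1.8,1.1,0.8,1,-1.0,-1.0,3.4,-1.8,1.1,0.8,1,-1.0,-1.0,3.4,-1.8,1.1,0.8,1,-1.0,-1.0,3.4,-1.8,1.1,0.8,1,-1.0,-1.0,3.4,-1.8,1.1,0.8,1,-1.0,-1.0,3.4,-1.8,1.1,0.8,1]
}}

```text
time: 1.6
ee_pos: [0.498, 0.2406, 0.2145]
eef_rot: [0.732, 0.624, 0.177, 0.21]
ft_force: [-0.3, -0.3, 0.9]
width: 0.0873
grip_force: 0.0
```

```bash
python3 -c "
from h import *
import cv2
c=get_calibration('wrist');print(c);cv2.imwrite('pics/w1.png',camera('wrist')[:,:,::-1])
st();print(row(grasp('L',0,32,back=.10)))
f=192/np.tan(np.radians(c['fovy']/2))
for d in (-.045,0,.045):
  q=R.from_quat(c['rotation']).inv().apply(bar('L',0)+axes('L')[2]*d-c['xyz']); print(c['cx']+f*q[0]/-q[2],c['cy']+f*q[1]/q[2])"
```

```text
{'fovy': 58.7339136574323, 'cx': 253.7869992265884, 'cy': 188.91028138283886, 'xyz': array([0.438, 0.325, 0.333]), 'rotation': array([-0.152, -0.261, -0.113,  0.947])}
1.65 [0.498 0.24  0.214] [-1.038 -0.063  0.234  2.078  0.617  0.885 -1.302] F [0.209 0.51  0.137] 0.08689910601656349
[-0.018 -0.013  0.072 -0.074 -0.007  0.052]
252.7623039747036 250.08079990625464
253.0327237113409 196.94134399141885
253.32872435744747 138.77505228454652
```

View pics/w1.png

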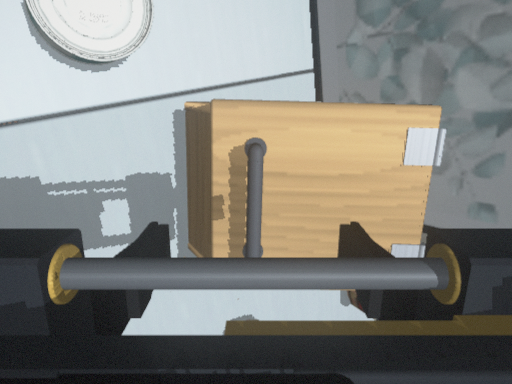

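The wrist view shows the left bar from (256,146) to (253,252). The prediction was column 253, rows 139 to 250, so it matches. I'll straddle it.

>>> {"api": "drive_tool", "payload": {
  "series": [0,0,0,0,0,0.6,1,0,0,0,-0.1,0,1.2,1,0,0,0,-0.1,0,1.8,1,0,0,0,-0.1,0,2.3,1,0,0,0,-0.1,0,2.55,1,0,0,0,-0.1,0,2.55,-1,0,0,0,-0.1,0,2.55,-1,0,0,0,-0.1,0,2.55,-1,0,0,0,-0.1,0,2.55,-1,0,0,0,-0.1,0,2.55,-1],
  "grip_force": 25
}}

```text
time: 2.48
ee_pos: [0.551, 0.2274, 0.1288]
eef_rot: [0.732, 0.623, 0.178, 0.21]
ft_force: [-0.8, -0.1, 0.7]
width: 0.0612
grip_force: 0.0
```

```bash
python3 -c "
from h import *
st()
S=grasp('L',0,32)
print(row(S))
for i,th in enumerate(np.arange(0.125,1.01,.125)):
  print(th,row(grasp('L',th,32-45*th),S))"
```

```text
2.48 [0.551 0.227 0.129] [-0.977  0.135  0.301  2.088  0.648  0.64  -1.32 ] F [-0.837 -0.084  0.719] 0.06118823673539098
[-0.007 -0.018  0.05   0.028 -0.023  0.015]
0.125 [ 1.125  0.     0.     0.     0.151 -0.445]
0.25 [ 2.25   0.    -0.     0.     0.357 -0.868]
0.375 [ 3.375  0.     0.     0.     0.614 -1.263]
0.5 [ 4.5    0.    -0.    -0.     0.918 -1.623]
0.625 [ 5.625 -0.     0.    -0.     1.266 -1.944]
0.75 [ 6.75   0.     0.    -0.     1.651 -2.219]
0.875 [ 7.875  0.    -0.    -0.     2.067 -2.445]
1.0 [ 9.     0.     0.    -0.     2.51  -2.618]
```

>>> {"api": "drive_tool", "payload": {
  "series": [0,0,0,0,0,0,-1,0,0,0,0,0,0,-1,0,0,0,0,0,0,-1,0,0,0,0,0,0,-1,0,0,0,0,0,0,-1,0,0,0,0,0,0,-1,0,0,0,0,0,0,-1,0,0,0,0,0,0,-1,0,0,0,0,0,0,-1,0,0,0,0,0,0,-1]
}}

```text
time: 3.32
ee_pos: [0.551, 0.2267, 0.1277]
eef_rot: [0.733, 0.623, 0.177, 0.21]
ft_force: [-0.3, 0.5, 0.1]
width: 0.0112
grip_force: 25.0
```

>>> {"api": "drive_tool", "payload": {
  "series": [0.56,0,0,0,0.07,-0.22,-1,1.12,0,0,0,0.15,-0.44,-1,1.7,0,0,0,0.25,-0.66,-1,2.25,0,0,0,0.36,-0.87,-1,2.8,0,0,0,0.48,-1.07,-1,3.38,0,0,0,0.61,-1.26,-1,3.9,0,0,0,0.76,-1.45,-1,4.5,0,0,0,0.92,-1.62,-1,4.5,0,0,0,0.92,-1.62,-1,4.5,0,0,0,0.92,-1.62,-1]
}}

```text
time: 4.15
ee_pos: [0.5476, 0.2274, 0.2021]
eef_rot: [0.76, 0.645, 0.052, 0.063]
ft_force: [-6.3, -1.3, 6.1]
width: 0.0109
grip_force: 25.0
```

```bash
python3 -c "
from h import *
st()
S=grasp('L',.5,32-22.5)
print(row(S))
for i,th in enumerate(np.arange(0.6,1.03,.1)):
  print(th,row(grasp('L',th,32-45*th),S))"
```

```text
4.15 [0.548 0.227 0.202] [-0.793  0.195  0.298  1.744  0.052  1.085 -0.688] F [-6.307 -1.307  6.115] 0.010932488028186737
[-0.032  0.029  0.039  0.042 -0.009 -0.006]
0.6 [ 0.9   -0.     0.     0.     0.154 -0.345]
0.7 [ 1.8    0.     0.     0.     0.342 -0.674]
0.7999999999999999 [ 2.7    0.     0.    -0.     0.563 -0.982]
0.8999999999999999 [ 3.6    0.     0.    -0.     0.812 -1.268]
0.9999999999999999 [ 4.5    0.     0.    -0.     1.09  -1.528]
```

>>> {"api": "drive_tool", "payload": {
  "series": [0.45,0,0,0,0.07,-0.17,-1,0.9,0,0,0,0.15,-0.34,-1,1.35,0,0,0,0.25,-0.51,-1,1.8,0,0,0,0.34,-0.67,-1,2.25,0,0,0,0.45,-0.83,-1]
}}

```text
time: 4.57
ee_pos: [0.5587, 0.2253, 0.236]
eef_rot: [0.762, 0.647, -0.014, -0.012]
ft_force: [-2.9, 0.0, -10.0]
width: 0.0109
grip_force: 25.0
```

```bash
python3 -c "
from h import *
st()
S=grasp('L',.75,32-45*.75)
print(row(S), axes('L')[1])
for i,th in enumerate(np.arange(0.8,1.03,.05)):
  print(th,row(grasp('L',th,32-45*th),S))"
```

```text
4.57 [0.559 0.225 0.236] [-0.699  0.314  0.313  1.522 -0.113  1.355 -0.535] F [-2.882  0.048 -9.998] 0.010896824880452087
[-0.073  0.06   0.045  0.047  0.012 -0.051] [ 0.986 -0.165  0.   ]
0.8 [ 0.45   0.     0.     0.     0.082 -0.171]
0.8500000000000001 [ 0.9   -0.     0.     0.     0.173 -0.338]
0.9000000000000001 [ 1.35   0.     0.     0.     0.272 -0.5  ]
0.9500000000000002 [ 1.8    0.     0.     0.     0.378 -0.657]
1.0000000000000002 [ 2.25   0.     0.     0.     0.493 -0.809]
```

>>> {"api": "drive_tool", "payload": {
  "series": [0.45,0,0,0,0.08,-0.17,-1,0.9,0,0,0,0.17,-0.34,-1,1.35,0,0,0,0.27,-0.5,-1,1.8,0,0,0,0.38,-0.66,-1,2.1,0,0,0,0.45,-0.76,-1,2.1,0,0,0,0.45,-0.76,-1,2.1,0,0,0,0.45,-0.76,-1]
}}

```text
time: 5.15
ee_pos: [0.5772, 0.222, 0.2664]
eef_rot: [0.758, 0.643, -0.074, -0.082]
ft_force: [-9.7, -2.1, 0.5]
width: 0.0115
grip_force: 25.0
```

```bash
python3 -c "
from h import *
st()
s=telemetry.read_state(); q=R.from_quat(s['eef_rot']); print(q.as_matrix())
print(row(grasp('L',.98,32-45*.98)))"
```

```text
5.15 [0.577 0.222 0.266] [-0.601  0.463  0.319  1.282 -0.233  1.619 -0.45 ] F [-9.709 -2.134  0.515] 0.011475447124958332
[[ 0.162  0.963 -0.217]
 [ 0.987 -0.159  0.029]
 [-0.006 -0.219 -0.976]]
[-0.106  0.077  0.023  0.054  0.006 -0.028]
```

>>> {"api": "drive_tool", "payload": {
  "series": [0,0,0,0,0,0,1,0,0,0,0,0,0,1,0,0,0,0,0,0,1,0,0,0,0,0,0,1,0,0,0,0,0,0,1,0,0,0,0,0,0,1,0,0,0,0,0,-0.4,1,0,0,0,0,0,-0.9,1,0,0,0,0,0,-1.5,1,0,0,0,0,0,-2.0,1]
}}

```text
time: 5.98
ee_pos: [0.5961, 0.2199, 0.3474]
eef_rot: [0.758, 0.644, -0.07, -0.081]
ft_force: [0.7, 0.6, 0.3]
width: 0.07
grip_force: 0.0
```

```bash
python3 -c "
from h import *
import cv2
c=get_calibration('wrist');a=camera('wrist');s=camera('side')
cv2.imwrite('pics/w2.png',np.hstack([cv2.resize(a,(400,300)),cv2.resize(s,(400,300))])[:,:,::-1])
st();print(row(grasp('R',0,32,back=.10)))"
```

```text
6.08 [0.597 0.22  0.349] [-0.574  0.487  0.334  1.079 -0.246  1.788 -0.455] F [ 0.754 -0.627  0.563] 0.07790794537998635
[ -8.69    0.814  -4.612 -10.669   0.173   3.458]
```

View pics/w2.png

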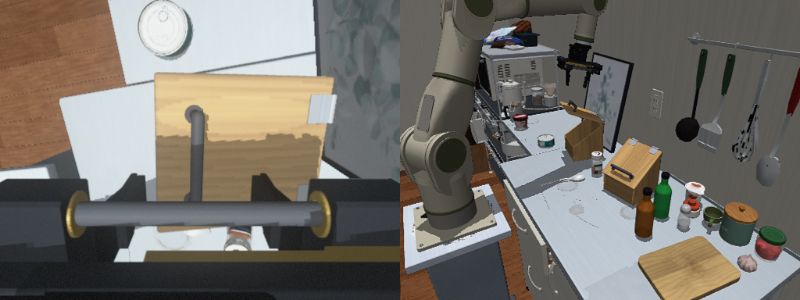

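The left lid stands up by itself: the wrist view has its bar near (195,150) and the side view shows the raised lid at (580,120). It took about 10 N to move, so the left lid is the stiff one. Next is the right lid.

>>> {"api": "drive_tool", "payload": {
  "series": [0,0,0,-1,0,-0.2,1,0,0,0,-2,0,-0.2,1,0,0,0,-3,0,-0.2,1,-1,0,-0.6,-4,0,0,1,-2.2,0,-1.2,-5,0,0.2,1,-3.4,0.3,-1.8,-6,0,0.4,1,-4.6,0.5,-2.4,-7,0,0.7,1,-5.8,0.6,-3,-8,0,1,1,-7,0.7,-3.6,-9,0.1,1.4,1,-8,0.8,-4.2,-10,0.1,1.8,1]
}}

```text
time: 6.92
ee_pos: [0.5206, -0.1667, 0.2784]
eef_rot: [0.618, 0.749, 0.191, 0.146]
ft_force: [1.1, -0.5, 0.2]
width: 0.087
grip_force: 0.0
```

```bash
python3 -c "
from h import *
st();print(row(grasp('R',0,32,back=.10)))"
```

```text
6.92 [ 0.521 -0.167  0.278] [-0.292 -0.194  0.616  1.991 -0.181  0.902  0.613] F [ 1.106 -0.484  0.223] 0.08695904216647775
[-0.831  0.058 -0.504 -0.721 -1.207  1.209]
```

>>> {"api": "drive_tool", "payload": {
  "series": [-0.8,0,-0.5,-0.4,-0.6,0.6,1,-0.8,0,-0.5,-0.7,-1.2,1.2,1,-0.8,0,-0.5,-0.7,-1.2,1.2,1,-0.8,0,-0.5,-0.7,-1.2,1.2,1,-0.8,0,-0.5,-0.7,-1.2,1.2,1,-0.8,0,-0.5,-0.7,-1.2,1.2,1]
}}

```text
time: 7.42
ee_pos: [0.5088, -0.1934, 0.2155]
eef_rot: [0.595, 0.756, 0.212, 0.169]
ft_force: [-0.6, 0.2, 0.5]
width: 0.0872
grip_force: 0.0
```

```bash
python3 -c "
from h import *
import cv2
c=get_calibration('wrist');a=camera('wrist')
cv2.imwrite('pics/w3.png',a[:,:,::-1])
st();print(row(grasp('R',0,32,back=0)))
f=192/np.tan(np.radians(c['fovy']/2))
for d in (-.045,0,.045):
  q=R.from_quat(c['rotation']).inv().apply(bar('R',0)+axes('R')[2]*d-c['xyz']); print(c['cx']+f*q[0]/-q[2],c['cy']+f*q[1]/q[2])"
```

```text
7.47 [ 0.509 -0.193  0.215] [-0.322 -0.166  0.765  2.117 -0.338  0.738  0.902] F [0.121 0.43  0.771] 0.0870083458233536
[-0.093  0.033  0.016 -0.083 -0.093  2.516]
248.32321936932507 250.46272128367292
248.0690240022346 197.12884083853388
247.79025706819493 138.6394887220603
```

View pics/w3.png

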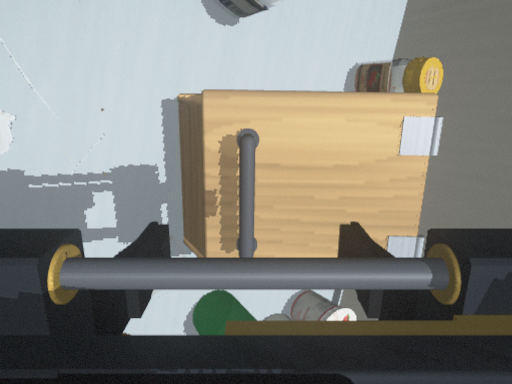

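The right bar is at column 248, rows 137 to 245, matching the prediction (248, 139 to 250). Straddling it now.

>>> {"api": "drive_tool", "payload": {
  "series": [0,0,0,0,-0.1,0.6,1,0,0,0,-0.05,-0.1,1.2,1,0,0,0,-0.05,-0.1,1.8,0.5,0,0,0,-0.05,-0.1,2.3,0.3,0,0,0,-0.05,-0.1,2.5,0,0,0,0,-0.05,-0.1,2.5,-1,0,0,0,-0.05,-0.1,2.5,-1,0,0,0,-0.05,-0.1,2.5,-1,0,0,0,-0.05,-0.1,2.5,-1,0,0,0,-0.05,-0.1,2.5,-1]
}}

```text
time: 8.3
ee_pos: [0.5557, -0.1851, 0.1277]
eef_rot: [0.596, 0.755, 0.213, 0.169]
ft_force: [-0.8, -0.1, -0.6]
width: 0.0419
grip_force: 0.0
```

>>> {"api": "drive_tool", "payload": {
  "series": [0,0,0,0,0,0,-1,0,0,0,0,0,0,-1,0,0,0,0,0,0,-1,0,0,0,0,0,0,-1,0,0,0,0,0,0,-1,0,0,0,0,0,0,-1,0,0,0,0,0,0,-1,0,0,0,0,0,0,-1]
}}

```text
time: 8.97
ee_pos: [0.5559, -0.1849, 0.127]
eef_rot: [0.596, 0.756, 0.212, 0.169]
ft_force: [2.8, 1.4, 1.9]
width: 0.011
grip_force: 25.0
```

```bash
python3 -c "
from h import *
st();print(row(grasp('R',0,32,back=0)))"
```

```text
8.97 [ 0.556 -0.185  0.127] [-0.371  0.144  0.851  2.129 -0.817  0.628  1.293] F [2.765 1.409 1.895] 0.011000678553782456
[-0.101  0.032 -0.007 -0.024  0.045  0.004]
```

Same swing.

>>> {"api": "drive_tool", "payload": {
  "series": [0.56,0,0,0,0.07,-0.22,-1,1.12,0,0,0,0.15,-0.44,-1,1.7,0,0,0,0.25,-0.66,-1,2.25,0,0,0,0.36,-0.87,-1,2.8,0,0,0,0.48,-1.07,-1,3.38,0,0,0,0.61,-1.26,-1,3.9,0,0,0,0.76,-1.45,-1,4.5,0,0,0,0.92,-1.62,-1]
}}

```text
time: 9.63
ee_pos: [0.5523, -0.1855, 0.201]
eef_rot: [0.618, 0.782, 0.059, 0.048]
ft_force: [2.7, -1.4, -4.6]
width: 0.0113
grip_force: 25.0
```

>>> {"api": "drive_tool", "payload": {
  "series": [0.45,0,0,0,0.07,-0.17,-1,0.9,0,0,0,0.15,-0.34,-1,1.35,0,0,0,0.25,-0.51,-1,1.8,0,0,0,0.34,-0.67,-1,2.25,0,0,0,0.45,-0.83,-1]
}}

```text
time: 10.05
ee_pos: [0.5636, -0.183, 0.236]
eef_rot: [0.62, 0.784, -0.019, -0.014]
ft_force: [-4.8, -1.2, -1.4]
width: 0.0115
grip_force: 25.0
```

```bash
python3 -c "
from h import *
st();print(row(grasp('R',0.75,32-45*.75,back=0)))"
```

```text
10.05 [ 0.564 -0.183  0.236] [-0.49   0.402  0.936  1.569 -0.298  1.373  0.709] F [-4.786 -1.212 -1.403] 0.01145599643871466
[-0.181  0.011 -0.041 -0.024  0.065 -0.055]
```

Lighter: the right lid is the free one. I'll finish the swing.

>>> {"api": "drive_tool", "payload": {
  "series": [0.45,0,0,0,0.08,-0.17,-1,0.9,0,0,0,0.17,-0.34,-1,1.35,0,0,0,0.27,-0.5,-1,1.8,0,0,0,0.38,-0.66,-1,2.1,0,0,0,0.45,-0.76,-1,2.1,0,0,0,0.45,-0.76,-1,2.1,0,0,0,0.45,-0.76,-1,2.1,0,0,0,0.45,-0.76,-1]
}}

```text
time: 10.72
ee_pos: [0.5816, -0.179, 0.2658]
eef_rot: [0.617, 0.779, -0.09, -0.071]
ft_force: [-9.2, 0.0, 3.6]
width: 0.0111
grip_force: 25.0
```

```bash
python3 -c "
from h import *
st();print(row(grasp('R',0.98,32-45*.98)))"
```

```text
10.72 [ 0.582 -0.179  0.266] [-0.417  0.567  0.911  1.334 -0.294  1.625  0.694] F [-9.242  0.006  3.584] 0.01110949042223463
[-0.21  -0.003 -0.057 -0.017  0.064 -0.057]
```

>>> {"api": "drive_tool", "payload": {
  "series": [0,0,0,0,0,0,1,0,0,0,0,0,0,1,0,0,0,0,0,0,1,0,0,0,0,0,0,1,0,0,0,0,0,0,1,0,0,0,0,0,0,1,0,0,0,0,0,-0.4,1,0,0,0,0,0,-0.9,1,0,0,0,0,0,-1.5,1,0,0,0,0,0,-2.0,1]
}}

```text
time: 11.55
ee_pos: [0.6015, -0.1733, 0.3458]
eef_rot: [0.616, 0.78, -0.088, -0.068]
ft_force: [-0.2, 0.1, -0.6]
width: 0.0697
grip_force: 0.0
```

```bash
python3 -c "
from h import *
import cv2
s=camera('side');cv2.imwrite('pics/s4.png',s[:,:,::-1])
st()"
```

```text
11.6 [ 0.603 -0.173  0.349] [-0.369  0.58   0.916  1.129 -0.309  1.795  0.686] F [-0.    -0.266  2.548] 0.07384400540213211
```

View pics/s4.png

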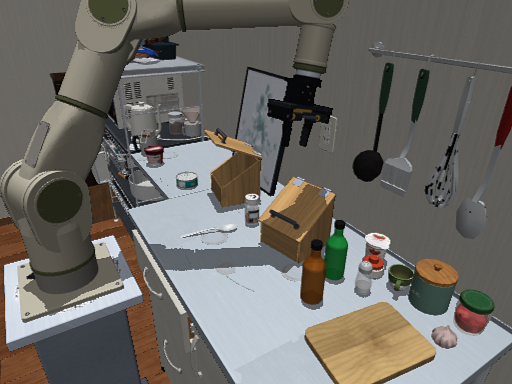

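The right lid is shut at (297,222), the left lid is up at (236,160), and the amber bottle is still at (313,272). Bottle next.

```bash
python3 -c "
from h import *
print(row(down((.513,-.394,.26),.8)), row(down((.55,-.30,.34),.8)))"
```

```text
[-2.458 -0.663 -6.451 -4.831 -2.892  2.949] [-2.458 -0.663 -6.451 -2.77  -1.916  0.673]
```

>>> {"api": "drive_tool", "payload": {
  "series": [-1,-0.3,-1.2,-1,-0.7,0,1,-1.5,-0.5,-2.4,-2,-1.4,0.3,1,-2,-0.6,-3.6,-2.8,-1.9,0.7,1,-2.4,-0.7,-4.8,-3.6,-2.3,1.4,1,-2.4,-0.7,-5.8,-4.3,-2.6,2.2,1,-2.5,-0.7,-6.4,-4.8,-2.9,2.9,1,-2.5,-0.7,-6.4,-4.8,-2.9,2.9,1,-2.5,-0.7,-6.4,-4.8,-2.9,2.9,1,-2.5,-0.7,-6.4,-4.8,-2.9,2.9,1,-2.5,-0.7,-6.4,-4.8,-2.9,2.9,1]
}}

```text
time: 12.43
ee_pos: [0.5122, -0.3916, 0.2581]
eef_rot: [0.378, 0.926, 0.0, 0.001]
ft_force: [-0.5, 0.3, -0.2]
width: 0.0872
grip_force: 0.0
```

```bash
python3 -c "
from h import *
import cv2
c=get_calibration('wrist');a=camera('wrist')
cv2.imwrite('pics/w5.png',a[:,:,::-1]); st()
f=192/np.tan(np.radians(c['fovy']/2))
for p in ([.513,-.394,.17],[.513,-.394,0],[.615,-.36,.17]):
  q=R.from_quat(c['rotation']).inv().apply(np.array(p)-c['xyz']); print(c['cx']+f*q[0]/-q[2],c['cy']+f*q[1]/q[2])
print(row(down((.513,-.394,.155),.8)))"
```

```text
12.48 [ 0.512 -0.391  0.258] [-0.009  0.46   0.831  1.422 -0.34   1.406  1.622] F [ 0.623  0.359 -0.283] 0.08681418637276862
250.6693216419825 204.76437665247263
251.74967394309186 159.84187116353675
379.96540132156224 267.6208632298217
[ 0.01   0.019 -0.036 -0.052 -0.039  2.581]
```

View pics/w5.png

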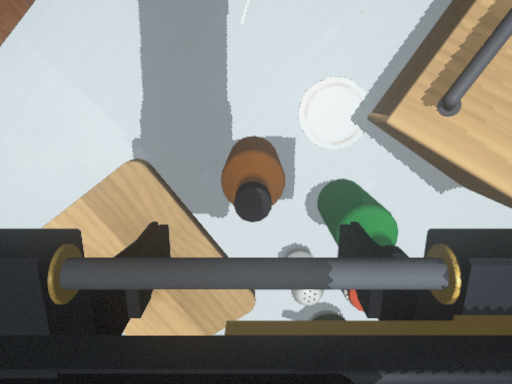

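The amber cap is at (253,203), against a prediction of (251,205). It has a black cap and no label, and the green bottle is clear at (360,220). Descending and gripping the cap.

>>> {"api": "drive_tool", "payload": {
  "series": [0,0,0,-0.05,0,0.6,1,0,0,0,-0.05,0,1.2,0.6,0,0,0,-0.05,0,1.8,0.4,0,0,0,-0.05,0,2.2,0.2,0,0,0,-0.05,0,2.45,0,0,0,0,-0.05,0,2.45,-1,0,0,0,-0.05,0,2.45,-1,0,0,0,-0.05,0,2.45,-1,0,0,0,-0.05,0,2.45,-1,0,0,0,-0.05,0,2.45,-1],
  "grip_force": 25
}}

```text
time: 13.32
ee_pos: [0.5126, -0.3944, 0.1604]
eef_rot: [0.378, 0.926, -0.0, 0.001]
ft_force: [-0.4, 0.2, 0.4]
width: 0.0352
grip_force: 0.0
```

>>> {"api": "drive_tool", "payload": {
  "series": [0,0,0,0,0,0,-1,0,0,0,0,0,0,-1,0,0,0,0,0,0,-1,0,0,0,0,0,0,-1,0,0,0,0,0,0,-1,0,0,0,0,0,0,-1]
}}

```text
time: 13.82
ee_pos: [0.5125, -0.3943, 0.1599]
eef_rot: [0.378, 0.926, -0.0, 0.001]
ft_force: [0.9, 0.8, 5.3]
width: 0.0258
grip_force: 25.0
```

```bash
python3 -c "
from h import *
st()
o,X,Y=axes('L'); t=o-.175*X; print(t)
for p,y in (((.44,-.3,.27),.8),((.43,0,.27),1.1),((t[0],t[1],.27),1.405)): print(row(down(p,y)))"
```

```text
13.82 [ 0.513 -0.394  0.16 ] [ 0.014  0.534  0.791  1.541 -0.395  1.23   1.663] F [0.902 0.834 5.29 ] 0.02575396610681661
[0.447 0.246 0.   ]
[ 0.006  0.015 -0.06   2.942  0.413 -2.757]
[ 0.003  0.016 -3.498  8.374  5.591 -2.762]
[ 0.001  0.016 -6.993 12.37  10.283 -2.765]
```

>>> {"api": "drive_tool", "payload": {
  "series": [0,0,0,0,0,-0.3,-1,0,0,0,0,0,-0.8,-1,0,0,0,0.2,0,-1.3,-1,0,0,0,0.6,0.1,-1.8,-1,0,0,0,1.2,0.2,-2.2,-1,0,0,0,1.8,0.3,-2.5,-1,0,0,0,2.4,0.4,-2.75,-1,0,0,0,3.0,0.5,-2.75,-1]
}}

```text
time: 14.48
ee_pos: [0.4397, -0.2958, 0.2707]
eef_rot: [0.379, 0.925, -0.0, 0.001]
ft_force: [-0.1, 0.7, -3.0]
width: 0.0252
grip_force: 25.0
```

```bash
python3 -c "
from h import *
st()
o,X,Y=axes('L'); t=o-.175*X
for p,y in (((.425,0,.27),1.1),((.42,.12,.27),1.3),((t[0],t[1],.27),1.405)): print(row(down(p,y)))"
```

```text
14.48 [ 0.44  -0.296  0.271] [-0.298  0.12   0.882  1.712 -0.094  1.353  1.395] F [-0.144  0.72  -3.03 ] 0.025166214398027742
[ 0.     0.016 -3.509  5.447  5.014  0.012]
[-0.001  0.016 -5.801  7.64   7.065  0.01 ]
[-0.002  0.016 -7.004  9.359  9.79   0.008]
```

>>> {"api": "drive_tool", "payload": {
  "series": [0,0,-0.2,0.3,0.3,0,-1,0,0,-0.5,0.9,0.8,0,-1,0,0,-0.9,1.5,1.4,0,-1,0,0,-1.3,2.1,1.9,0,-1,0,0,-1.7,2.7,2.5,0,-1,0,0,-2.1,3.3,3.1,0,-1,0,0,-2.5,3.9,3.6,0,-1,0,0,-2.9,4.5,4.2,0,-1,0,0,-3.3,5.0,4.6,0,-1,0,0,-3.6,5.4,5.0,0,-1]
}}

```text
time: 15.32
ee_pos: [0.4254, -0.0003, 0.2692]
eef_rot: [0.228, 0.974, -0.0, -0.0]
ft_force: [1.2, -0.5, -2.7]
width: 0.0256
grip_force: 25.0
```

```bash
python3 -c "
from h import *
st()
o,X,Y=axes('L'); t=o-.175*X
for p,y in (((.42,.12,.27),1.3),((t[0],t[1],.27),1.405),((t[0],t[1],.161),1.405)): print(row(down(p,y)))"
```

```text
15.32 [ 0.425 -0.     0.269] [-0.641 -0.177  0.481  1.932  0.083  1.369  0.927] F [ 1.236 -0.522 -2.72 ] 0.025626292612237346
[-0.005 -0.008 -2.163  1.455  2.636 -0.02 ]
[-0.004 -0.008 -3.366  2.237  5.761 -0.021]
[-0.004 -0.008 -3.366  2.235  5.762  2.704]
```

>>> {"api": "drive_tool", "payload": {
  "series": [0,0,-0.6,0.3,0.5,0,-1,0,0,-1.1,0.7,1.2,0,-1,0,0,-1.7,1.1,1.9,0,-1,0,0,-2.2,1.45,2.6,0,-1,0,0,-2.6,1.7,3.4,0,-1,0,0,-3.0,1.9,4.2,0,-1,0,0,-3.3,2.1,5.0,0,-1,0,0,-3.4,2.2,5.5,0,-1,0,0,-3.4,2.25,5.75,0,-1,0,0,-3.4,2.25,5.75,0,-1]
}}

```text
time: 16.15
ee_pos: [0.4482, 0.2457, 0.2686]
eef_rot: [0.082, 0.997, -0.001, -0.0]
ft_force: [-1.4, -0.8, -3.7]
width: 0.0252
grip_force: 25.0
```

>>> {"api": "drive_tool", "payload": {
  "series": [0,0,0,0,0,0.3,-1,0,0,0,0,0,0.8,-1,0,0,0,0,0,1.3,-1,0,0,0,0,0,1.8,-1,0,0,0,0,0,2.2,-1,0,0,0,0,0,2.4,-1,0,0,0,0,0,2.5,-1,0,0,0,0,0,2.55,-1,0,0,0,0,0,2.6,-1,0,0,0,0,0,2.6,-1]
}}

```text
time: 16.98
ee_pos: [0.4488, 0.2441, 0.1656]
eef_rot: [0.083, 0.997, 0.0, 0.0]
ft_force: [-0.8, -0.3, -3.3]
width: 0.0257
grip_force: 25.0
```

```bash
python3 -c "
from h import *
st()
o,X,Y=axes('L'); t=o-.175*X
print(row(down((t[0],t[1],.16),1.405)))"
```

```text
16.98 [0.449 0.244 0.166] [-0.844  0.139  0.278  1.876 -0.042  1.132  0.854] F [-0.833 -0.286 -3.285] 0.02569343905026514
[0.006 0.011 0.001 0.042 0.038 0.141]
```

>>> {"api": "drive_tool", "payload": {
  "series": [0,0,0,0,0,0.05,-1,0,0,0,0,0,0.09,-1,0,0,0,0,0,0.12,-1,0,0,0,0,0,0.14,-1,0,0,0,0,0,0.14,-1]
}}

```text
time: 17.4
ee_pos: [0.4487, 0.2445, 0.1598]
eef_rot: [0.083, 0.997, 0.0, 0.0]
ft_force: [0.2, 0.1, -1.1]
width: 0.0254
grip_force: 25.0
```

Touching down. I'll release and rise.

>>> {"api": "drive_tool", "payload": {
  "series": [0,0,0,0,0,0.02,0,0,0,0,0,0,0.02,0,0,0,0,0,0,0.02,0.3,0,0,0,0,0,0.02,0.3,0,0,0,0,0,0.02,0.3,0,0,0,0,0,0.02,0.3,0,0,0,0,0,-0.3,0.3,0,0,0,0,0,-0.8,0.3,0,0,0,0,0,-1.4,0.3,0,0,0,0,0,-2.0,0.3]
}}

```text
time: 18.23
ee_pos: [0.4482, 0.244, 0.2403]
eef_rot: [0.083, 0.997, -0.0, -0.0]
ft_force: [0.9, -0.5, -0.3]
width: 0.0565
grip_force: 0.0
```

>>> {"api": "drive_tool", "payload": {
  "series": [0,0,0,0.5,0,-0.6,0.3,0,0,0,1,0,-1.2,0.3,0,0,0,1,0,-1.8,0.3,0,0,0,1,0,-1.8,0.3,0,0,0,1,0,-1.8,0.3,0,0,0,1,0,-1.8,0.3]
}}

```text
time: 18.73
ee_pos: [0.409, 0.2506, 0.3109]
eef_rot: [0.083, 0.997, -0.0, -0.0]
ft_force: [-0.2, -0.1, -0.6]
width: 0.0564
grip_force: 0.0
```

```bash
python3 -c "
from h import *
import cv2
s=camera('side');a=camera('scene');cv2.imwrite('pics/f.png',np.hstack([cv2.resize(s,(400,300)),cv2.resize(a,(400,300))])[:,:,::-1])
st()"
```

```text
18.83 [0.409 0.25  0.31 ] [-0.894 -0.03   0.244  1.736  0.008  1.437  0.754] F [ 0.22   0.428 -1.18 ] 0.056742182891086526
```

View pics/f.png

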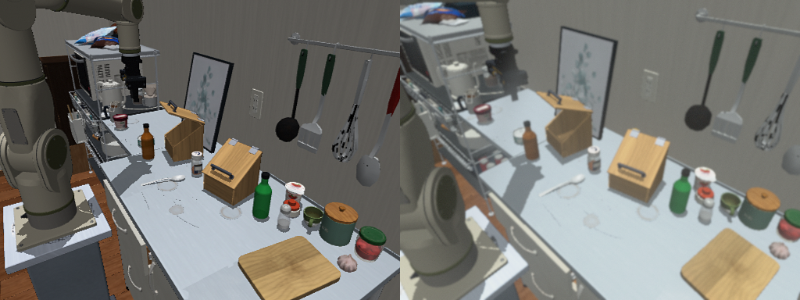

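The bottle stands upright at (148,142), in front of the left bin with its lid up. The right lid is shut, and the jar, spoon and other things are untouched. Handing in.

```bash
python3 -c "
from h import *
print(r.close_job())"
```

```text
the job is handed in; nothing more can be done
None
```

The job is handed in: the left lid proved stiff and stands up by itself, the right (free) lid is shut, and the oil bottle stands upright about 10 cm in front of the left bin; the judge's result was not shown.

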